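# Crank the transit clamp up against the ampoule holder

## Task

Take hold of the orange loose-spinning sleeve on the sampling case's crank and, turning the crank by that sleeve only, wind it clockwise until the clamp bar has pushed the green glass ampoule holder up against its steel fence and grips it firmly for transport. Stop as soon as the crank goes stiff, because the glass cracks if it is squeezed hard, then let go and move clear. Do not touch the glass yourself, bump the propped lid overhead or disturb the coil, flange caps and bung on the shelf.

Things in the scene. Friction and masses are not known exactly. Their poses are not given: they have to be found in the camera images.
- case: Grey steel case 400 (x) x 300 (y) x 70 mm, wall 5 mm, fixed on the bench, open on top; inside a birch ply shelf, its top 20 mm above the bench. Origin: centre of its underside; z up, x runs from the crank end to the fence end. Near the -x end a blue gearbox with a sloping top carries the crank.
- crank_hub (a point): Crank's centre on the gearbox's sloping face, (-110, -35, 100) mm in the case frame; axes as the case's. The crank axis leans 35 degrees from vertical to the case's -y side: outward direction (0, -0.574, 0.819) in the case frame. A steel arm 22 mm wide turns 12 to 20 mm out from the hub along that axis and carries the sleeve's pin.
- sleeve: Orange sleeve, 30 mm thick, 80 mm long, spinning freely on the crank pin. Origin: its middle, 50 mm off the crank axis and 64 mm out from the hub along it (ends 24 and 104 mm out, a washer on top to 110). Its z axis points outward parallel to the crank axis; x and y spin. Pinch it with the fingers lying along it: it turns in the grip, so the hand can keep one attitude all round.
- crank (a joint): Crank angle, rad, grows clockwise seen from outside. Starts at 0 to 5.5; 1 rad moves the clamp bar 6 mm to the case's +x. The holder comes tight somewhere between 10 and 15.5 rad. Turning freely takes about 6 N across the sleeve; it stays where left (springs back a little if left at over 45 N of clamping). Once tight, each 0.1 rad adds about 12 N of clamping and 1.4 N across the sleeve.
- clamp: Clamp bar, aluminium with a black rubber face on stiff springs (20 N/mm, 8 mm travel), 80 mm wide, 34 mm high, on a steel rod from the gearbox. Origin at the middle of the rubber face's lower edge, unsprung, at (-5 + 6 x crank angle, -50, 20) mm in the case frame; it moves along the case's x only.
- holder: Green glass ampoule holder, a block 70 (x) x 64 (y) x 38 mm high with three upright ampoules, 80 mm high in all, 0.35 kg, loose on the shelf between clamp bar and fence. Origin: centre of its underside. It need not be touched: the clamp bar pushes it and squares it up. It counts as firmly gripped at 10 N or more, aim for 20 to 50 N; it cracks above 80 N.
- fence: Steel fence, 100 mm wide, 35 mm high, fixed on the shelf. Origin: middle of the lower edge of its face towards the clamp bar, at (143 to 163, -50, 20) mm in the case frame. An adjustable brass stop plate stands on studs in front of that face; the holder stops on it, 8 to 20 mm before the fence's face. That setting differs each time and is not measured: feel it.
- lid: Grey steel lid, an open frame 400 x 300 mm with bars 26 to 50 mm wide, 15 mm thick, hinged on the case's +y rim (origin: middle of the hinge, 150 mm to +y, 70 mm up), fixed on a stay. It leans over the crank, parallel to the crank axis (55 degrees from level); top edge 316 mm up. A vertical hand strikes it; a hand along the crank axis clears it: 75 mm from it to the sleeve's axis, crank up-slope.
- coil: Copper condensing coil, upright, 60 mm across, 90 mm high; origin centre of its underside. Leave alone.
- cap0: Steel flange cap, 64 mm across, 28 mm high; origin centre of its underside. Leave alone.
- cap1: Second steel flange cap, same size. Leave alone.
- bung: Red rubber bung, 42 mm across at the top, 35 mm high; origin centre of its underside. Leave alone.
Not all that is in view belongs to the job. Of the things shaped like the holder, the green one is meant.

How it is judged:
By the outcome, as a careful person would: the job done as asked, in the order asked, and still so for the second after the job is handed in, with the robot touching nothing.
It also fails if it takes over 67 s, if anything falls off the work surface, if the arm or the gripper's body presses on something with over 40 N, if the wrist force passes 120 N, or if a joint passes its speed limit or range.

## Robot

A 7-joint arm with a two-finger parallel gripper is mounted at the origin on the work surface. World frame = base frame: x ahead of the robot, y to its left, z up, the work surface at z = 0. Lengths are in mm, angles in rad, forces in N, time in s.
With the tool pointing down it reaches from about 350 to 900 mm from the base axis. Payload 19.9 kg.
Tool frame: the origin (TCP) lies midway between the tips of the shut fingers; the grasp point (between the pads) lies 19 mm behind it; z points along the fingers, y is the direction in which the jaws open and shut (so a half turn about z gives the same grasp; the last joint's range is limited). The gripper opens to 85 mm and grips with 20 to 120 N. Pads are 22 mm wide; open, the fingers measure 114 mm over their backs; the gripper's body (76 mm by 85 mm) begins 54 mm behind the grasp point. The pads swing forward as they close: fully open they stand 13 mm farther back than shut.
Start: joints at [1.113, 0.417, -0.01, 1.614, 0.005, 1.111, -0.053], TCP at [253.016, -571.476, 231.26] pointing down, gripper open.
Joint ranges: [-2.81, 2.81], [-0.39, 2.02], [-1.27, 1.25], [0.06, 2.57], [-1.19, 4.33], [0.19, 2], [-2.82, 2.82]. Speed limits (rad/s): [1.89, 1.89, 2.39, 2.39, 3.01, 3.01, 3.01].

## Interface

Orientations are given as a unit quaternion [x, y, z, w].
In Python, from station import bot gives the robot as it stands. The module is installed in compiled form; this text tells all that it offers.
- The arm moves only by the tool step_arm, never from a script. Its argument "series" is a list that holds one entry, the list of rows, each a list of 7 numbers: the shift along the tool's x, y, z in cm, then the turn, a rotation vector about the tool's x, y, z in degrees, then the opening, from 0 (shut) to 1 (fully open). A call has 1 to 12 rows; each row is the pose to reach, as a shift and turn from the pose commanded when the call began, along the tool's axes at that moment; what a row does not reach only later rows make up. A row lasts 1/12 s, in which the tool goes at most 41.7 mm and 7.16 degrees, less where a joint would pass 70% of its speed; a pose out of reach is approached as far as the arm can. A call with a gripper value outside its range is refused whole. The fingers move at their own pace and stop on an object; "grip_force" is the grip in N (left out, the last holds). Time passes only in rows, so rows that repeat a pose let the fingers close. It gives the time, the measured TCP pose, the force and the opening at its end, in the units of the state.
- bot.sense(): the state, without advancing time (a new reading comes with each control period).
- bot.camera(name): name is "scene" or "top"; returns (picture, depth): 420x560x3 uint8, red, green, blue; 420x560 float32, mm along the optical axis (not along the pixel's ray), 0 where there is no reading.
- bot.calibration(name): a dict with "fx", "fy", "cx", "cy" (pixels), "origin" and "orientation" of the camera in the world. Camera axes: x right, y down, z forward; pixel columns grow to the right and rows downward; lengths in mm; the calibration is good to about 2 mm. A picture is of the moment at which its call begins. calibration takes no time and is no camera call.
- bot.close_job(): hands the job in, once; it reports no verdict.
The state is a dict: "time_s": time; "joint_pos": joint angles; "joint_vel": joint speeds; "joint_torque": joint torques, N m; "position": TCP position; "tool_rot": TCP orientation; "contact_force": force on the tool from outside, world axes, zero at the start; "wrist_torque": the same for the moment, N m; "grip_width": opening from 0.0 (shut) to 1.0 (fully open).
Only numpy, scipy, OpenCV 4.12 (cv2) and the standard library are available. Lean on these libraries where they do the work, as an engineer would, in place of code of your own. Each camera call takes 0.05 s, during which the arm holds its last target.

## Working session

There is one attempt and no reset: what is moved stays moved. The work goes in short steps, Python scripts to look and compute and a tool call to move; the robot and the scene stay as the last step left them, time stands still between calls to the robot, and variables do not carry over. Pictures are saved under pics/ and viewed, and the job is handed in when it is done.

Besides the shell and the picture viewer there is one more tool, called as a command line: name --argument value ..., lists and objects as JSON in quotes. step_arm: Moves the arm, as the interface text tells. Its arguments: {"type":"object","properties":{"series":{"type":"array"},"grip_force":{"type":"number"}},"required":["series"]}

```bash
mkdir -p pics
python3 - <<'E'
from station import bot
import cv2,numpy as np
s=bot.sense()
for k in s: print(k,np.round(s[k],3))
for n in("scene","top"):
    p,d=bot.camera(n); c=bot.calibration(n); print(n,c)
    cv2.imwrite(f"pics/{n}0.png",p[:,:,::-1]); np.save(f"{n}0.npy",d)
E
```

```text
time_s 0.0
joint_pos [ 1.112  0.418 -0.01   1.614  0.005  1.111 -0.053]
joint_vel [ 0.001  0.001  0.001  0.     0.001 -0.001 -0.   ]
joint_torque [-0.0000e+00 -8.6446e+01  6.7800e-01 -4.3490e+01  1.9000e-02  7.0000e-03
  0.0000e+00]
position [ 252.876 -571.179  230.681]
tool_rot [ 0.978  0.207 -0.    -0.001]
contact_force [-0.029 -0.158 -0.297]
wrist_torque [-0.066 -0.03   0.002]
grip_width 0.999
scene {'fx': 525.913518167014, 'fy': 525.913518167014, 'cx': 284.6925809720519, 'cy': 217.2432751526604, 'origin': array([1490.65159611, -323.11757932,  661.9046596 ]), 'orientation': array([ 0.71817871,  0.49657262, -0.27774815, -0.4006132 ])}
top {'fx': 460.93370555658595, 'fy': 460.93370555658595, 'cx': 276.0289603865321, 'cy': 205.55300122643362, 'origin': array([538.80999479,  14.39982152, 991.77610399]), 'orientation': array([-0.69703473,  0.71383848, -0.04436633,  0.05107687])}
```

View pics/scene0.png

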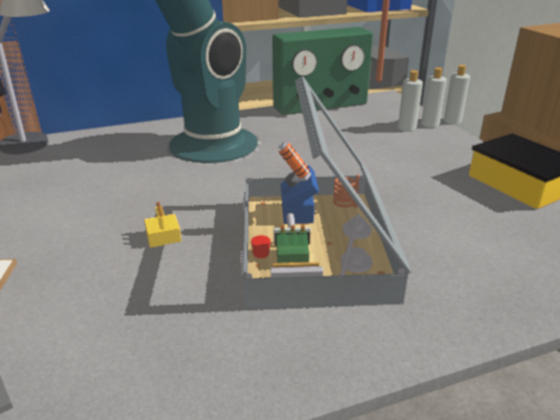

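View pics/top0.png

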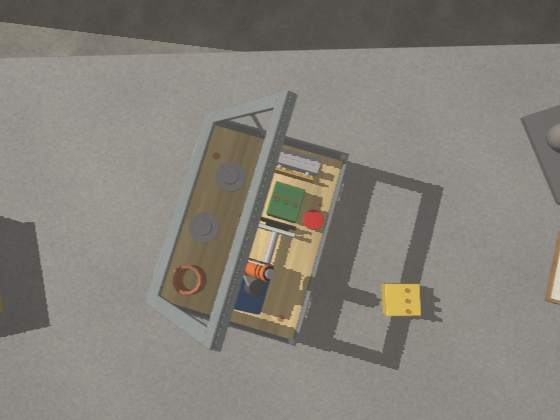

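```bash
cat > h.py <<'E'
import numpy as np,cv2
from scipy.spatial.transform import Rotation as R
from station import bot
def dep(n,u,v,z=None,d=None):
    c=bot.calibration(n);r=R.from_quat(c['orientation']);ray=r.apply([(u-c['cx'])/c['fx'],(v-c['cy'])/c['fy'],1.])
    s=d if d is not None else (z-c['origin'][2])/ray[2]
    return c['origin']+s*ray
def proj(n,P):
    c=bot.calibration(n);r=R.from_quat(c['orientation']);q=r.inv().apply(np.atleast_2d(P)-c['origin'])
    return np.c_[q[:,0]/q[:,2]*c['fx']+c['cx'],q[:,1]/q[:,2]*c['fy']+c['cy']]
E
python3 - <<'E'
from h import *
p=cv2.imread('pics/top0.png');cv2.imwrite('pics/top0c.png',cv2.resize(p[85:360,140:365],None,fx=2.15,fy=2.15,interpolation=cv2.INTER_CUBIC))
p=cv2.imread('pics/scene0.png');cv2.imwrite('pics/scene0c.png',cv2.resize(p[70:310,230:420],None,fx=2.5,fy=2.5,interpolation=cv2.INTER_CUBIC))
for u,v in[(347,157),(293,342),(210,122),(152,302)]: print(dep('top',u,v,z=70).round(1))
E
```

```text
[ 760.7 -125.6   70. ]
[396.4  -5.   70. ]
[842.3 154.5  70. ]
[478.7 270.2  70. ]
```

View pics/top0c.png

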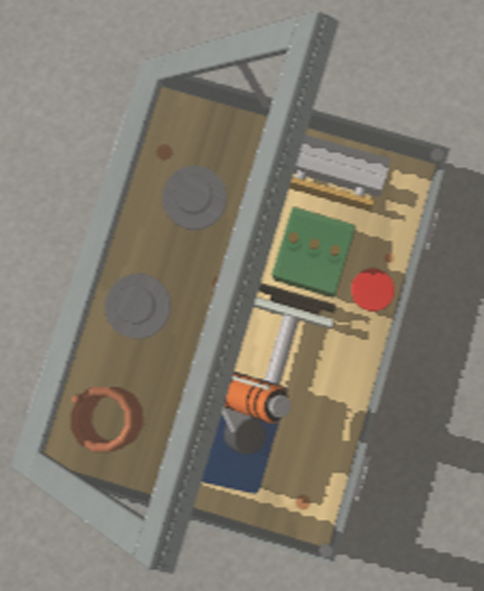

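View pics/scene0c.png

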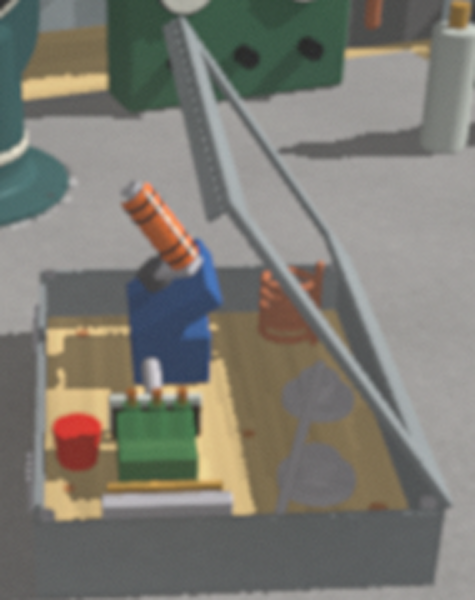

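```bash
cat >> h.py <<'E'
def model(crank_dir=None):
    box=[(sx*200,sy*150,z) for z in(0,70) for sx,sy in((-1,-1),(1,-1),(1,1),(-1,1))]
    c,s=np.cos(np.radians(55)),np.sin(np.radians(55))
    lid=[(-200,150,70),(200,150,70),(200,150-300*c,70+300*s),(-200,150-300*c,70+300*s)]
    return np.array(box,float),np.array(lid)
def w(P,x,y,yaw): return R.from_euler('z',yaw,degrees=True).apply(np.atleast_2d(P))+[x,y,0]
def draw(n,img,x,y,yaw,f,u0,v0,extra=[]):
    b,l=model()
    def pt(P): return [tuple(int(round(t)) for t in ((q[0]-u0+.5)*f,(q[1]-v0+.5)*f)) for q in proj(n,w(P,x,y,yaw))]
    B=pt(b);L=pt(l)
    for i in range(4):
        cv2.line(img,B[4+i],B[4+(i+1)%4],(255,0,255),1);cv2.line(img,L[i],L[(i+1)%4],(255,255,0),1);cv2.line(img,B[i],B[(i+1)%4],(0,255,255),1)
    for e in extra:
        E=pt(np.array(e))
        for a,bb in zip(E,E[1:]): cv2.line(img,a,bb,(0,0,255),1)
        if len(E)==1: cv2.circle(img,E[0],3,(0,0,255),1)
OUT=np.array([0,-.5736,.8192]);HUB=np.array([-110,-35,100.])
E
cat > ov.py <<'E'
import sys
from h import *
x,y,yaw=map(float,sys.argv[1:4])
for n,(u0,v0,u1,v1,f) in dict(top=(140,85,365,360,2.15),scene=(230,70,420,310,2.5)).items():
    p=cv2.imread(f'pics/{n}0.png');im=cv2.resize(p[v0:v1,u0:u1],None,fx=f,fy=f,interpolation=cv2.INTER_CUBIC)
    fence=[[(143,-100,20),(143,0,20),(163,0,20),(163,-100,20),(143,-100,20)],[(143,-100,55),(143,0,55),(163,0,55),(163,-100,55),(143,-100,55)]]
    draw(n,im,x,y,yaw,f,u0,v0,[[HUB,HUB+20*OUT]]+fence)
    cv2.imwrite(f'pics/{n}_ov{sys.argv[4]}.png',im)
E
python3 ov.py 619.5 73.5 -18 1
python3 - <<'E'
from h import *
d=np.load('top0.npy');p=cv2.imread('pics/top0.png')
# height map world points
c=bot.calibration('top');r=R.from_quat(c['orientation'])
vv,uu=np.mgrid[:420,:560]
P=np.dstack([(uu-c['cx'])/c['fx']*d,(vv-c['cy'])/c['fy']*d,d]).reshape(-1,3)
W=(r.apply(P)+c['origin']).reshape(420,560,3);np.save('W_top.npy',W)
print(W[50:60:,300:310,2].mean(), W[300,100], W[300,330])
d=np.load('scene0.npy');c=bot.calibration('scene');r=R.from_quat(c['orientation'])
P=np.dstack([(uu-c['cx'])/c['fx']*d,(vv-c['cy'])/c['fy']*d,d]).reshape(-1,3)
W=(r.apply(P)+c['origin']).reshape(420,560,3);np.save('W_scene.npy',W)
E
```

```text
1.1163640092342917 [480.95389021 398.77497856   3.93059572] [470.05083526 -86.64006652   2.98412555]
```

View pics/top_ov1.png

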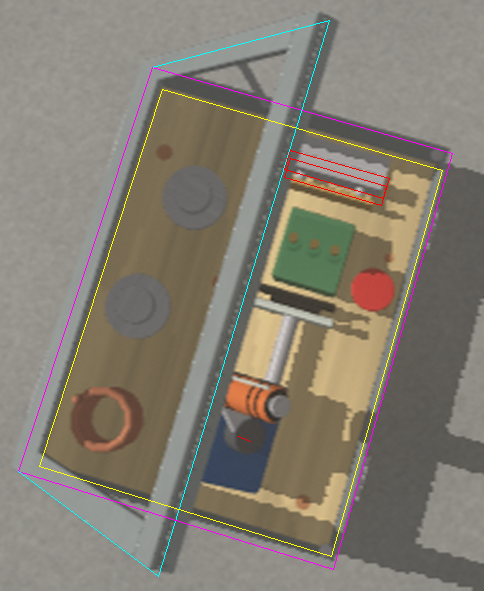

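View pics/scene_ov1.png

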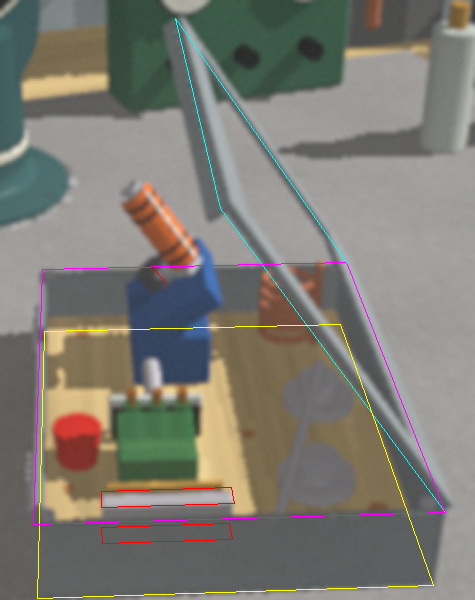

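Run:
```python
from h import *
for n in('top','scene'):
    W=np.load(f'W_{n}.npy');p=cv2.imread(f'pics/{n}0.png');hsv=cv2.cvtColor(p,cv2.COLOR_BGR2HSV)
    Q=R.from_euler('z',18,degrees=True).apply((W.reshape(-1,3)-[619.5,73.5,0])).reshape(W.shape)
    ok=np.load(f'{n}0.npy')>0
    print(n)
    # rim z 62..78
    m=ok&(abs(Q[...,2]-70)<5)&(abs(Q[...,0])<230)&(abs(Q[...,1])<180)
    for lab,mm in dict(xm=m&(abs(Q[...,0]+200)<15),xp=m&(abs(Q[...,0]-200)<15),ym=m&(abs(Q[...,1]+150)<15)).items():
        q=Q[mm]; 
        if len(q)>10: print('rim',lab,len(q),np.percentile(q,[5,50,95],axis=0).round(1).tolist())
    m=ok&(Q[...,2]>15)&(Q[...,2]<60)
    for lab,mm in dict(xm=m&(abs(Q[...,0]+200)<20)&(abs(Q[...,1])<140),xp=m&(abs(Q[...,0]-200)<20)&(abs(Q[...,1])<140),ym=m&(abs(Q[...,1]+150)<15)&(abs(Q[...,0])<190),yp=m&(abs(Q[...,1]-150)<15)&(abs(Q[...,0])<190)).items():
        q=Q[mm]
        if len(q)>30:
            a=0 if lab[0]=='x' else 1
            med=np.median(q[:,a]);k=abs(q[:,a]-med)<4;f=np.polyfit(q[k,1-a],q[k,a],1);print('wall',lab,len(q),k.sum(),med.round(1),'slope deg',np.degrees(f[0]).round(2),'at0',f[1].round(2),'spread',q[k,a].std().round(2))
    h=(hsv[...,0]>5)&(hsv[...,0]<16)&(hsv[...,1]>170)&(hsv[...,2]>120)&ok&(Q[...,2]>100)&(abs(Q[...,0]+100)<90)
    print('orange',h.sum(),np.percentile(Q[h],[2,50,98],axis=0).round(1).tolist()); np.save(f'or_{n}.npy',W[h])
    sh=ok&(abs(Q[...,2]-20)<10)&(abs(Q[...,0])<180)&(abs(Q[...,1])<130);print('shelf z',np.median(Q[sh][:,2]).round(2))
    sh=ok&((abs(Q[...,0])>250)|(abs(Q[...,1])>200))&(abs(Q[...,2])<12)&(abs(Q[...,0])<350)&(abs(Q[...,1])<300);print('bench z',np.median(Q[sh][:,2]).round(2))
```

```text
top
rim xm 297 [[-196.1, -145.2, 66.7], [-193.4, -64.4, 70.8], [-189.2, 59.0, 73.6]]
rim xp 350 [[191.7, -144.1, 66.6], [199.8, -51.7, 70.7], [203.5, 103.1, 73.7]]
rim ym 677 [[-186.0, -152.6, 65.7], [-14.6, -146.5, 70.6], [191.0, -140.3, 73.6]]
wall xm 897 608 -188.0 slope deg 0.29 at0 -188.79 spread 2.51
wall xp 1394 694 194.6 slope deg 0.16 at0 196.12 spread 2.37
wall ym 991 812 -140.8 slope deg 0.06 at0 -141.32 spread 2.4
wall yp 738 650 139.6 slope deg 0.04 at0 139.5 spread 2.29
orange 98 [[-82.2, -52.5, 168.8], [-74.4, -31.8, 184.6], [-65.9, -22.4, 211.9]]
shelf z 21.21
bench z 1.1
scene
rim xm 168 [[-199.5, -141.9, 65.5], [-193.6, -64.8, 68.1], [-188.9, 113.7, 71.2]]
rim xp 678 [[192.3, -142.0, 65.5], [200.1, -1.7, 68.9], [203.1, 142.1, 72.3]]
rim ym 345 [[-184.3, -151.7, 65.8], [70.6, -147.6, 69.3], [200.3, -138.4, 72.3]]
wall xm 900 717 -193.0 slope deg -0.15 at0 -193.3 spread 1.93
wall xp 2858 2849 201.2 slope deg -0.34 at0 201.17 spread 1.41
wall ym 483 305 -142.1 slope deg -0.28 at0 -142.61 spread 2.39
wall yp 666 546 143.5 slope deg 0.3 at0 143.58 spread 1.36
orange 61 [[-64.4, -60.7, 147.6], [-60.7, -37.8, 174.2], [-56.5, -20.1, 205.6]]
shelf z 19.38
bench z -0.66
```

```bash
cat >> h.py <<'E'
CX,CY,YAW=621.5,73.3,-18.
RC=R.from_euler('z',YAW,degrees=True)
def toc(P): return RC.inv().apply(np.atleast_2d(P)-[CX,CY,0])
def tow(P): return RC.apply(np.atleast_2d(P))+[CX,CY,0]
U=np.array([0,.8192,.5736])  # up-slope
# pin dir for angle phi (clockwise seen from outside, from up-slope): 
def pin(phi,h=64,r=50): return HUB+OUT*h+r*(np.cos(phi)*U+np.sin(phi)*np.array([1.,0,0]))
E
python3 - <<'E'
from h import *
from scipy.optimize import least_squares
for n in('top','scene'):
    o=toc(np.load(f'or_{n}.npy'))-HUB
    a=np.c_[o[:,0],o@U];h=o@OUT
    k=(h>25)&(h<104);a=a[k];h=h[k]
    print(n,len(a),'h',np.percentile(h,[2,98]).round(1),'mean',a.mean(0).round(1))
    f=lambda q:np.hypot(a[:,0]-50*np.sin(q[0]),a[:,1]-50*np.cos(q[0]))-15
    for g in(.5,1,1.5,):
        s=least_squares(f,[g],loss='soft_l1');print(' phi',s.x.round(3),s.cost.round(1),(50*np.sin(s.x)).round(1),(50*np.cos(s.x)).round(1))
    f=lambda q:np.hypot(a[:,0]-q[0],a[:,1]-q[1])-15
    s=least_squares(f,a.mean(0)+[0,-8],loss='soft_l1');print(' free',s.x.round(1),np.hypot(*s.x).round(1),s.cost.round(1))
# pick brass, rubber etc
p=cv2.imread('pics/top0.png');print(tow(HUB).round(1),tow(pin(1.2)).round(1),RC.apply(OUT).round(3))
E
python3 - <<'E'
import cv2
p=cv2.imread('pics/top0.png');cv2.imwrite('pics/top0d.png',cv2.resize(p[140:320,225:345],None,fx=4.5,fy=4.5,interpolation=cv2.INTER_CUBIC)[:,:])
E
```

```text
top 98 h [ 49.3 102.1] mean [33.9 50.8]
 phi [0.754] 30.6 [34.2] [36.4]
 phi [0.754] 30.6 [34.2] [36.4]
 phi [0.431] 360.8 [20.9] [45.4]
 free [36.1 36.9] 51.6 14.1
scene 61 h [ 29.7 101.8] mean [47.3 39.7]
 phi [1.035] 43.8 [43.] [25.5]
 phi [1.035] 43.8 [43.] [25.5]
 phi [1.035] 43.8 [43.] [25.5]
 free [40.  26.7] 48.1 42.7
[[506.1  74.  100. ]] [[543.6  38.8 162.8]] [-0.177 -0.546  0.819]
```

```bash
python3 -c "
import cv2
p=cv2.imread('pics/top0.png');cv2.imwrite('pics/top0e.png',cv2.resize(p[140:255,240:345],None,fx=5,fy=5,interpolation=cv2.INTER_CUBIC))"
```

```text
(no output)
```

View pics/top0e.png

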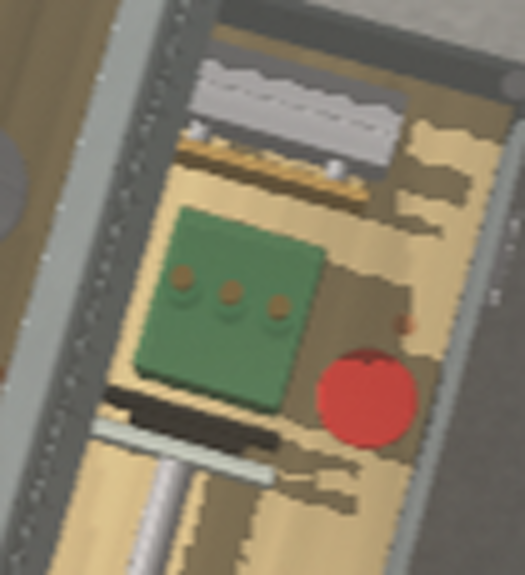

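Run:
```python
from h import *
from scipy.optimize import least_squares
# washer centre triangulation
pix={'top':(140+278/2.15-.5,85+404/2.15-.5),'scene':(230+132/2.5-.5,70+188/2.5-.5)}
f=lambda X:np.concatenate([proj(n,X)[0]-pix[n] for n in pix])
s=least_squares(f,tow(pin(.9,110))[0]);o=toc(s.x)[0]-HUB
print('washer case',toc(s.x).round(1),'x,u,h',o[0].round(1),(o@U).round(1),(o@OUT).round(1),s.fun.round(1))
for n in pix:
    best=[(np.hypot(*(proj(n,tow(pin(ph,110)))[0]-pix[n])),ph) for ph in np.arange(0,6.28,.05)];print(n,min(best),proj(n,tow(pin(.9,110))),pix[n])
e=lambda u,v:(240+u/5-.5,140+v/5-.5)
for lab,u,v,z in [('rubber top front',110,388,54),('',195,412,54),('',280,436,54),('brass near top',180,160,55),('',275,178,55),('',366,200,55),('fence front top',195,112,55),('',385,163,55),('fence back',200,60,55),('holder top back edge+x',182,207,58),('',325,247,58),('holder -x top edge',137,368,58),('',278,408,58),('bar',95,425,54),('',270,475,54)]:
    print(lab,toc(dep('top',*e(u,v),z=z)).round(1))
```

```text
washer case [[-73.2 -64.9 210.7]] x,u,h 36.8 39.0 107.9 [ 0.7  0.2  0.9 -0. ]
top (np.float64(3.111000594812807), np.float64(0.75)) [[274.32808013 272.57381252]] (268.8023255813954, 272.40697674418607)
scene (np.float64(0.9680866330100397), np.float64(0.75)) [[279.56994382 146.43513328]] (282.3, 144.7)
rubber top front [[ 27.2 -13.4  54. ]]
 [[ 27.7 -49.6  54. ]]
 [[ 28.2 -85.6  54. ]]
brass near top [[126.3 -13.6  55. ]]
 [[130.3 -53.5  55. ]]
 [[132.1 -92.1  55. ]]
fence front top [[147.6 -13.8  55. ]]
 [[149.3 -95.3  55. ]]
fence back [[169.4  -9.4  55. ]]
holder top back edge+x [[107.1 -20.3  58. ]]
 [[107.8 -81.4  58. ]]
holder -x top edge [[ 37.9 -21.9  58. ]]
 [[ 38.6 -81.6  58. ]]
bar [[ 10.9 -12.   54. ]]
 [[ 11.8 -86.2  54. ]]
```

```bash
cat >> h.py <<'E'
Yt=RC.apply([1.,0,0]);Zt=-RC.apply(OUT);RT=R.from_matrix(np.c_[np.cross(Yt,Zt),Yt,Zt])
# in this attitude: tool y=case x, tool z=-OUT, tool x = y cross z (print)
def rel(p,r,pt,rt):
    return r.inv().apply(np.asarray(pt)-p)/10, np.degrees((r.inv()*rt).as_rotvec())
def st():
    s=bot.sense();return np.array(s['position']),R.from_quat(s['tool_rot']),s
def loc(p): # case-plane coords x,u,h rel hub
    o=toc(p)[0]-HUB;return np.array([o[0],o@U,o@OUT])
def unloc(x,u,h): return tow(HUB+x*np.array([1.,0,0])+u*U+h*OUT)[0]
E
python3 - <<'E'
from h import *
p,r,s=st()
print('tool x in case',RC.inv().apply(RT.apply([1,0,0])).round(3))
for h in(170,48): 
    t=unloc(36,37.5,h);a,b=rel(p,r,t,RT);print(t.round(1),a.round(2),b.round(2),np.linalg.norm(a),np.linalg.norm(b))
E
```

```text
tool x in case [-0.     0.819  0.574]
[519.7  -0.6 260.8] [ 47.49 -41.38  -2.96] [ 14.62  32.87 -46.6 ] 63.059167076310636 58.86911302407356
[541.3  65.9 160.8] [ 52.17 -46.57   7.04] [ 14.62  32.87 -46.6 ] 70.28577927551699 58.86911302407356
```

step_arm --series '[[[2,-1.7,-0.2,0.6,1.4,-2,1],[4,-3.4,-0.4,1.2,2.8,-4,1],[6,-5.2,-0.6,1.8,4.1,-5.8,1],[8,-6.9,-0.8,2.4,5.5,-7.8,1],[10,-8.6,-0.8,3,6.8,-9.7,1],[12,-10.3,-0.9,3.6,8.2,-11.6,1],[14,-12.1,-1,4.2,9.6,-13.6,1],[16,-13.8,-1.1,4.9,11,-15.5,1],[18,-15.5,-1.2,5.5,12.3,-17.5,1],[20,-17.2,-1.3,6.1,13.7,-19.4,1],[22,-19,-1.4,6.7,15,-21.4,1],[24,-20.7,-1.5,7.3,16.4,-23.3,1]]]' --grip_force 60

```text
time_s: 1.1
position: [389.1, -283.3, 246.2]
tool_rot: [0.904, 0.398, 0.126, -0.092]
contact_force: [0.3, 0.3, -0.8]
grip_width: 1.003
```

Run:
```python
from h import *
p,r,s=st()
t=unloc(36,37.5,170);a,b=rel(p,r,t,RT);print(s['time_s'],p.round(1),a.round(2),b.round(2),np.round(s['joint_pos'],2),np.round(s['contact_force'],2))
```

```text
1.1 [ 389.1 -283.3  246.2] [28.63 -9.24  8.15] [  7.29  16.43 -23.15] [ 0.99  0.2  -0.27  1.91 -0.28  1.11  0.12] [ 0.28  0.33 -0.79]
```

step_arm --series '[[[2.4,-0.8,0.7,0.6,1.4,-1.9,1],[4.8,-1.5,1.4,1.2,2.7,-3.9,1],[7.2,-2.3,2,1.8,4.1,-5.8,1],[9.5,-3.1,2.7,2.4,5.5,-7.7,1],[11.9,-3.8,3.4,3,6.8,-9.6,1],[14.3,-4.6,4.1,3.6,8.2,-11.6,1],[16.7,-5.4,4.8,4.3,9.6,-13.5,1],[19.1,-6.2,5.4,4.9,11,-15.4,1],[21.5,-6.9,6.1,5.5,12.3,-17.4,1],[23.9,-7.7,6.8,6.1,13.7,-19.3,1],[26.2,-8.5,7.5,6.7,15.1,-21.2,1],[28.6,-9.2,8.1,7.3,16.4,-23.2,1]]]'

```text
time_s: 2.1
position: [520.7, -1.0, 260.6]
tool_rot: [0.771, 0.561, 0.243, -0.177]
contact_force: [-0.6, -0.2, 0.1]
grip_width: 0.999
```

Run:
```python
from h import *
p,r,s=st()
t=unloc(36,37.5,170);a,b=rel(p,r,t,RT);print(s['time_s'],p.round(1),a.round(2),b.round(2),np.round(s['joint_pos'],2),np.round(s['contact_force'],2))
for n in('top','scene'):
    im,d=bot.camera(n);cv2.imwrite(f'pics/{n}1.png',im[:,:,::-1])
    u0,v0,u1,v1=(180,150,360,330) if n=='top' else (200,60,380,240)
    cv2.imwrite(f'pics/{n}1c.png',cv2.resize(im[v0:v1,u0:u1,::-1],None,fx=3,fy=3,interpolation=cv2.INTER_CUBIC))
```

```text
2.1 [520.7  -1.  260.6] [ 0.01 -0.1  -0.01] [-0.03 -0.02  0.09] [ 0.76  0.26 -0.55  1.94 -0.57  1.01  0.24] [-0.6  -0.24  0.08]
```

View pics/top1c.png

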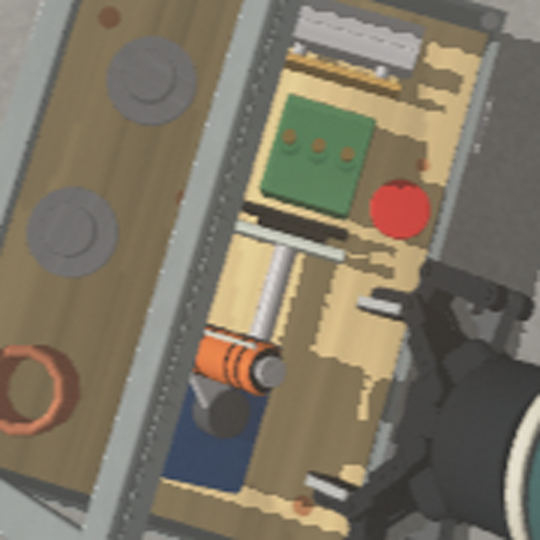

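View pics/scene1c.png

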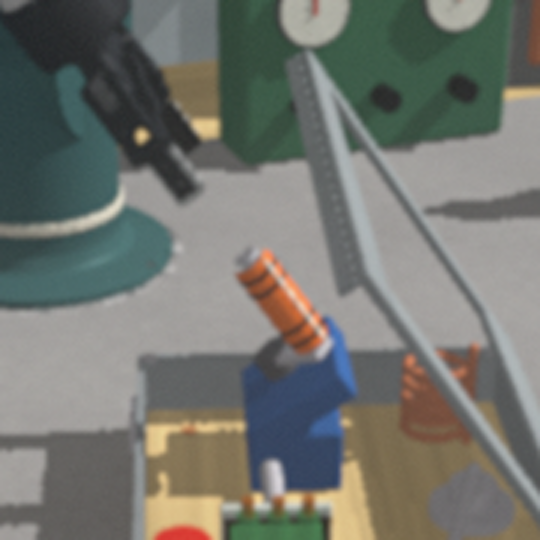

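Run:
```python
from h import *
p,r,s=st()
for n,(u0,v0) in dict(top=(180,150),scene=(200,60)).items():
    for y in(-42,0,42):
        print(n,y,((proj(n,p+r.apply([0,y,-13]))-[u0,v0]+.5)*3).round(0))
    for h in (24,64,104,110): print('  sleeve',h,((proj(n,unloc(36,37.5,h))-[u0,v0]+.5)*3).round(0))
```

```text
top -42 [[323. 474.]]
top 0 [[346. 394.]]
top 42 [[368. 315.]]
  sleeve 24 [[199. 347.]]
  sleeve 64 [[232. 358.]]
  sleeve 104 [[268. 370.]]
  sleeve 110 [[274. 372.]]
scene -42 [[188. 153.]]
scene 0 [[189. 174.]]
scene 42 [[190. 197.]]
  sleeve 24 [[316. 342.]]
  sleeve 64 [[285. 302.]]
  sleeve 104 [[252. 260.]]
  sleeve 110 [[247. 254.]]
```

step_arm --series '[[[0,-0.1,1.2,0,0,0,1],[0,-0.1,2.4,0,0,0,1],[0,-0.1,3.6,0,0,0,1],[0,-0.1,4.8,0,0,0,1],[0,-0.1,6,0,0,0,1],[0,-0.1,7,0,0,0,1],[0,-0.1,8,0,0,0,1],[0,-0.1,9,0,0,0,1],[0,-0.1,9.5,0,0,0,1],[0,-0.1,9.5,0,0,0,1]]]'

```text
time_s: 3.03
position: [535.6, 49.5, 182.0]
tool_rot: [0.772, 0.56, 0.242, -0.177]
contact_force: [0.3, -0.1, -0.2]
grip_width: 0.998
```

Run:
```python
from h import *
p,r,s=st()
print(s['time_s'],loc(p).round(1),np.round(s['contact_force'],2))
for n in('top','scene'):
    im,d=bot.camera(n);cv2.imwrite(f'pics/{n}2.png',im[:,:,::-1])
    u0,v0,u1,v1=(180,150,360,330) if n=='top' else (200,60,380,240)
    cv2.imwrite(f'pics/{n}2c.png',cv2.resize(im[v0:v1,u0:u1,::-1],None,fx=3,fy=3,interpolation=cv2.INTER_CUBIC))
```

```text
3.0333 [35.7 35.4 75.3] [ 0.27 -0.06 -0.17]
```

View pics/top2c.png

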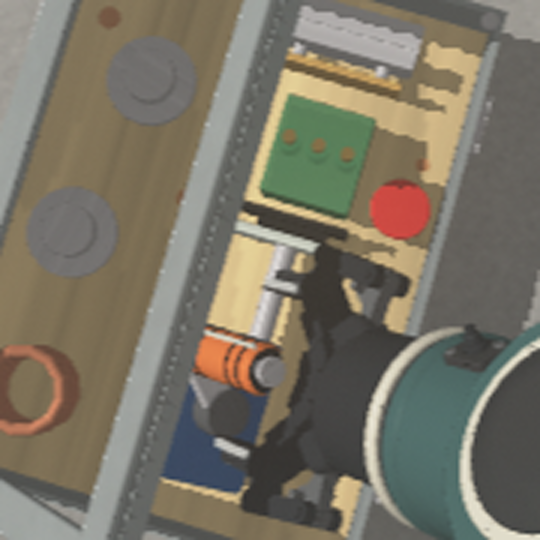

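View pics/scene2c.png

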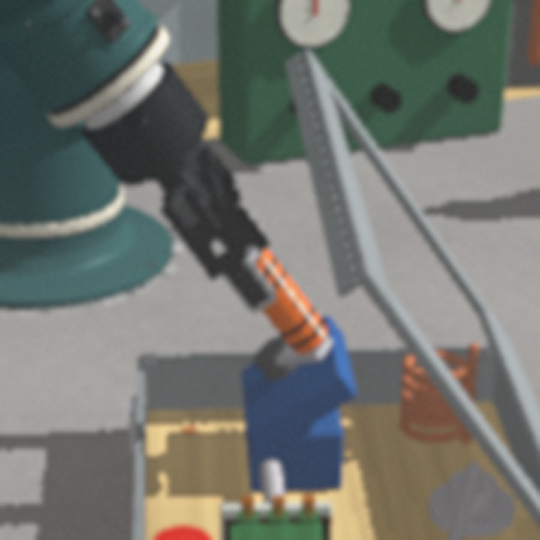

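step_arm --series '[[[0.1,0,0.8,0,0,0,1],[0.2,0,1.6,0,0,0,1],[0.2,0,2.3,0,0,0,1],[0.2,0,2.7,0,0,0,1],[0.2,0,2.7,0,0,0,1]]]'

```text
time_s: 3.55
position: [540.8, 65.7, 161.0]
tool_rot: [0.772, 0.56, 0.242, -0.177]
contact_force: [0.2, -0.3, -0.2]
grip_width: 1.001
```

Run:
```python
from h import *
p,r,s=st()
print(s['time_s'],loc(p).round(1),np.round(s['contact_force'],2),s['wrist_torque'])
im,d=bot.camera('top')
u0,v0,u1,v1=(220,200,320,320)
cv2.imwrite(f'pics/top3c.png',cv2.resize(im[v0:v1,u0:u1,::-1],None,fx=5,fy=5,interpolation=cv2.INTER_CUBIC))
```

```text
3.55 [35.6 37.3 48.3] [ 0.21 -0.26 -0.18] [-0.56079474  0.22440074 -0.00876815]
```

View pics/top3c.png

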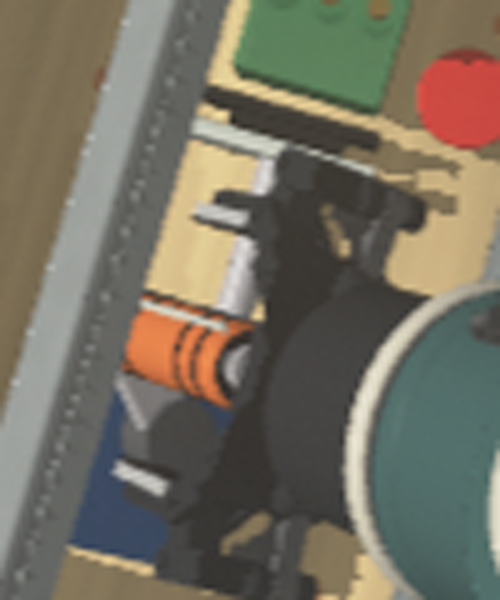

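step_arm --series '[[[0,0,0,0,0,0,0.5],[0,0,0,0,0,0,0],[0,0,0,0,0,0,0],[0,0,0,0,0,0,0],[0,0,0,0,0,0,0],[0,0,0,0,0,0,0],[0,0,0,0,0,0,0],[0,0,0,0,0,0,0]]]' --grip_force 60

```text
time_s: 4.27
position: [541.0, 64.7, 162.0]
tool_rot: [0.772, 0.56, 0.243, -0.176]
contact_force: [-5.0, -3.3, 7.9]
grip_width: 0.334
```

```bash
cat >> h.py <<'E'
def rep():
    p,r,s=st();l=loc(p);F=RC.inv().apply(s['contact_force']);f=np.array([F[0],F@U,F@OUT])
    ph=np.arctan2(l[0],l[1]);t=np.array([np.cos(ph),-np.sin(ph)]);n=np.array([np.sin(ph),np.cos(ph)])
    print('t',round(s['time_s'],2),'loc x,u,h',l.round(1),'r',np.hypot(l[0],l[1]).round(1),'phi',ph.round(3),(ph%(2*np.pi)).round(3),'F x,u,h',f.round(1),'tan',(f[:2]@t).round(1),'rad',(f[:2]@n).round(1),'grip',round(s['grip_width'],3),'M',np.round(s['wrist_torque'],2),'roterr',np.degrees((r.inv()*RT).as_rotvec()).round(2))
E
python3 -c "
from h import *
rep()"
```

```text
t 4.27 loc x,u,h [36.1 37.1 49.7] r 51.8 phi 0.771 0.771 F x,u,h [-3.7  0.7  9.2] tan -3.1 rad -2.1 grip 0.334 M [-0.32  0.94  0.53] roterr [ 0.03  0.12 -0.08]
```

```bash
cat >> h.py <<'E'
def plan(ph0,ph1,n,cx=0.,cu=0.,hold=1,off=(0,0),r=50.):
    # displacement rows from commanded pin pos at ph0 (on circle) ; off: additional shift (x,u) mm applied through the rows
    for i in list(range(1,n+1))+[n]*hold:
        ph=ph0+(ph1-ph0)*i/n
        print([round((r*(np.cos(ph)-np.cos(ph0))+off[1]*min(1,i/n))/10,2),round((r*(np.sin(ph)-np.sin(ph0))+off[0]*min(1,i/n))/10,2),0,0,0,0,0],end=', ')
    print()
E
python3 -c "
from h import *
plan(.77,1.57,8)"
```

```text
[np.float64(-0.37), np.float64(0.34), 0, 0, 0, 0, 0], [np.float64(-0.76), np.float64(0.64), 0, 0, 0, 0, 0], [np.float64(-1.19), np.float64(0.91), 0, 0, 0, 0, 0], [np.float64(-1.64), np.float64(1.12), 0, 0, 0, 0, 0], [np.float64(-2.11), np.float64(1.29), 0, 0, 0, 0, 0], [np.float64(-2.59), np.float64(1.42), 0, 0, 0, 0, 0], [np.float64(-3.09), np.float64(1.49), 0, 0, 0, 0, 0], [np.float64(-3.59), np.float64(1.52), 0, 0, 0, 0, 0], [np.float64(-3.59), np.float64(1.52), 0, 0, 0, 0, 0],
```

step_arm --series '[[[-0.37,0.34,0,0,0,0,0],[-0.76,0.64,0,0,0,0,0],[-1.19,0.91,0,0,0,0,0],[-1.64,1.12,0,0,0,0,0],[-2.11,1.29,0,0,0,0,0],[-2.59,1.42,0,0,0,0,0],[-3.09,1.49,0,0,0,0,0],[-3.59,1.52,0,0,0,0,0]]]'

```text
time_s: 4.93
position: [546.3, 32.5, 141.6]
tool_rot: [0.772, 0.56, 0.243, -0.177]
contact_force: [-6.2, 0.3, 10.4]
grip_width: 0.335
```

```bash
sed -i 's/round((r\*(np.cos/float(round((r*(np.cos/; s/min(1,i\/n))\/10,2),round((r\*(np.sin/min(1,i\/n))\/10,2)),float(round((r*(np.sin/; s/min(1,i\/n))\/10,2),0,0,0/min(1,i\/n))\/10,2)),0,0,0/' h.py; python3 -c "
from h import *
rep();plan(1.57,2.57,10,hold=0)"
```

```text
t 4.93 loc x,u,h [51.   1.7 49.6] r 51.1 phi 1.537 1.537 F x,u,h [-5.9  4.7  9.5] tan -4.9 rad -5.8 grip 0.335 M [0.8  0.99 0.79] roterr [-0.01  0.07 -0.05]
[-0.5, -0.02, 0, 0, 0, 0, 0], [-0.99, -0.1, 0, 0, 0, 0, 0], [-1.48, -0.22, 0, 0, 0, 0, 0], [-1.95, -0.39, 0, 0, 0, 0, 0], [-2.4, -0.61, 0, 0, 0, 0, 0], [-2.82, -0.87, 0, 0, 0, 0, 0], [-3.22, -1.17, 0, 0, 0, 0, 0], [-3.59, -1.51, 0, 0, 0, 0, 0], [-3.92, -1.89, 0, 0, 0, 0, 0], [-4.21, -2.3, 0, 0, 0, 0, 0],
```

step_arm --series '[[[-0.5,-0.05,0,0,0,0,0],[-0.99,-0.14,0,0,0,0,0],[-1.48,-0.26,0,0,0,0,0],[-1.95,-0.43,0,0,0,0,0],[-2.4,-0.65,0,0,0,0,0],[-2.82,-0.91,0,0,0,0,0],[-3.22,-1.21,0,0,0,0,0],[-3.59,-1.55,0,0,0,0,0],[-3.92,-1.93,0,0,0,0,0],[-4.21,-2.34,0,0,0,0,0]]]'

```text
time_s: 5.77
position: [514.2, 6.7, 117.7]
tool_rot: [0.772, 0.56, 0.243, -0.176]
contact_force: [5.3, 2.6, 4.9]
grip_width: 0.333
```

```bash
python3 -c "
from h import *
rep();plan(2.57,3.57,10,hold=0)"
```

```text
t 5.77 loc x,u,h [ 28.6 -40.2  49.8] r 49.3 phi 2.524 2.524 F x,u,h [4.2 6.2 1.6] tan -7.0 rad -2.6 grip 0.333 M [ 0.48 -0.67 -0.37] roterr [ 0.13  0.08 -0.04]
[-0.25, -0.43, 0, 0, 0, 0, 0], [-0.45, -0.89, 0, 0, 0, 0, 0], [-0.61, -1.36, 0, 0, 0, 0, 0], [-0.72, -1.85, 0, 0, 0, 0, 0], [-0.78, -2.35, 0, 0, 0, 0, 0], [-0.79, -2.85, 0, 0, 0, 0, 0], [-0.75, -3.35, 0, 0, 0, 0, 0], [-0.66, -3.84, 0, 0, 0, 0, 0], [-0.53, -4.32, 0, 0, 0, 0, 0], [-0.34, -4.78, 0, 0, 0, 0, 0],
```

step_arm --series '[[[-0.25,-0.43,0,0,0,0,0],[-0.45,-0.89,0,0,0,0,0],[-0.61,-1.36,0,0,0,0,0],[-0.72,-1.85,0,0,0,0,0],[-0.78,-2.35,0,0,0,0,0],[-0.79,-2.85,0,0,0,0,0],[-0.75,-3.35,0,0,0,0,0],[-0.66,-3.84,0,0,0,0,0],[-0.53,-4.32,0,0,0,0,0],[-0.34,-4.78,0,0,0,0,0]]]'

```text
time_s: 6.6
position: [468.0, 17.9, 115.5]
tool_rot: [0.773, 0.56, 0.243, -0.175]
contact_force: [4.8, -4.5, -1.8]
grip_width: 0.335
```

```bash
python3 -c "
from h import *
HUB+=[1,0,0];HUB+=U
rep();plan(3.57,4.57,10,hold=0)
im,d=bot.camera('top');cv2.imwrite('pics/top4.png',cv2.resize(im[120:330,180:360,::-1],None,fx=2.8,fy=2.8,interpolation=cv2.INTER_CUBIC))"
```

```text
t 6.6 loc x,u,h [-19.9 -45.5  50. ] r 49.6 phi -2.73 3.553 F x,u,h [ 5.9 -3.3  0.1] tan -6.7 rad 0.7 grip 0.335 M [-1.37 -0.63 -0.61] roterr [ 0.21  0.15 -0.1 ]
[0.23, -0.44, 0, 0, 0, 0, 0], [0.5, -0.86, 0, 0, 0, 0, 0], [0.82, -1.25, 0, 0, 0, 0, 0], [1.17, -1.61, 0, 0, 0, 0, 0], [1.55, -1.93, 0, 0, 0, 0, 0], [1.97, -2.21, 0, 0, 0, 0, 0], [2.41, -2.44, 0, 0, 0, 0, 0], [2.87, -2.63, 0, 0, 0, 0, 0], [3.35, -2.78, 0, 0, 0, 0, 0], [3.84, -2.87, 0, 0, 0, 0, 0],
```

View pics/top4.png

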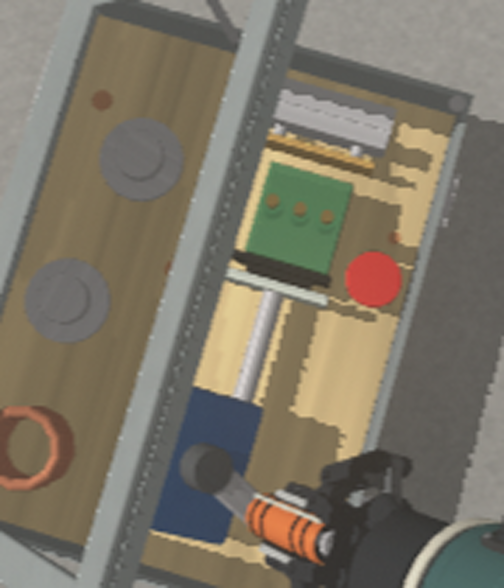

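step_arm --series '[[[0.23,-0.44,0,0,0,0,0],[0.5,-0.86,0,0,0,0,0],[0.82,-1.25,0,0,0,0,0],[1.17,-1.61,0,0,0,0,0],[1.55,-1.93,0,0,0,0,0],[1.97,-2.21,0,0,0,0,0],[2.41,-2.44,0,0,0,0,0],[2.87,-2.63,0,0,0,0,0],[3.35,-2.78,0,0,0,0,0],[3.84,-2.87,0,0,0,0,0]]]'

```text
time_s: 7.48
position: [449.4, 56.6, 137.0]
tool_rot: [0.773, 0.56, 0.242, -0.175]
contact_force: [-8.6, -13.5, 7.0]
grip_width: 0.336
```

```bash
python3 -c "
from h import *
HUB+=[1,0,0];HUB+=U
rep();plan(4.54,5.34,10,hold=0)
im,d=bot.camera('top');cv2.imwrite('pics/top5.png',im[:,:,::-1]);cv2.imwrite('pics/top5c.png',cv2.resize(im[140:255,240:345,::-1],None,fx=5,fy=5,interpolation=cv2.INTER_CUBIC))"
```

```text
t 7.48 loc x,u,h [-49.5  -7.7  49.9] r 50.1 phi -1.724 4.559 F x,u,h [-4.  -8.7 14.6] tan -8.0 rad 5.3 grip 0.336 M [-1.96  1.31  0.42] roterr [ 0.1   0.19 -0.15]
[0.4, -0.05, 0, 0, 0, 0, 0], [0.8, -0.07, 0, 0, 0, 0, 0], [1.2, -0.06, 0, 0, 0, 0, 0], [1.59, -0.02, 0, 0, 0, 0, 0], [1.99, 0.05, 0, 0, 0, 0, 0], [2.37, 0.16, 0, 0, 0, 0, 0], [2.75, 0.3, 0, 0, 0, 0, 0], [3.11, 0.46, 0, 0, 0, 0, 0], [3.46, 0.66, 0, 0, 0, 0, 0], [3.79, 0.88, 0, 0, 0, 0, 0],
```

View pics/top5c.png

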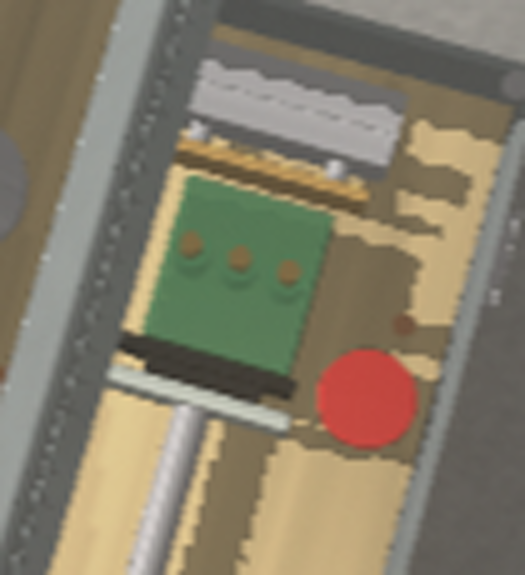

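Run:
```python
from h import *
e=lambda u,v:(240+u/5-.5,140+v/5-.5)
for lab,u,v,z in [('rubber top front',122,333,54),('',208,355,54),('',295,380,54),('holder +x top',187,176,58),('',330,215,58),('brass',180,160,55),('',366,205,55)]:
    print(lab,toc(dep('top',*e(u,v),z=z)).round(1))
```

```text
rubber top front [[ 50.4 -11.5  54. ]]
 [[ 51.7 -48.   54. ]]
 [[ 52. -85.  54.]]
holder +x top [[120.1 -18.6  58. ]]
 [[121.2 -79.6  58. ]]
brass [[126.3 -13.6  55. ]]
 [[130.1 -92.7  55. ]]
```

step_arm --series '[[[0.4,-0.08,0,0,0,0,0],[0.8,-0.11,0,0,0,0,0],[1.2,-0.1,-0.05,0,0,0,0],[1.59,-0.06,-0.05,0,0,0,0],[1.99,0.01,-0.05,0,0,0,0]]]'

```text
time_s: 7.95
position: [455.1, 71.9, 148.8]
tool_rot: [0.773, 0.56, 0.243, -0.175]
contact_force: [4.3, -6.5, -8.6]
grip_width: 0.334
```

```bash
cat >> h.py <<'E'
HUB=HUB+[1,0,0]+U
E
python3 -c "
from h import *
rep();plan(4.95,5.45,10,hold=0)
"
```

```text
t 7.95 loc x,u,h [-48.9  12.4  50.1] r 50.4 phi -1.322 4.961 F x,u,h [ 6.1 -8.9 -4.3] tan -7.2 rad -8.1 grip 0.334 M [-2.54 -0.11 -0.53] roterr [ 0.14  0.18 -0.13]
[0.24, 0.06, 0, 0, 0, 0, 0], [0.48, 0.14, 0, 0, 0, 0, 0], [0.71, 0.23, 0, 0, 0, 0, 0], [0.94, 0.33, 0, 0, 0, 0, 0], [1.17, 0.44, 0, 0, 0, 0, 0], [1.38, 0.56, 0, 0, 0, 0, 0], [1.59, 0.7, 0, 0, 0, 0, 0], [1.8, 0.84, 0, 0, 0, 0, 0], [2.0, 1.0, 0, 0, 0, 0, 0], [2.19, 1.16, 0, 0, 0, 0, 0],
```

step_arm --series '[[[0.24,0.07,0,0,0,0,0],[0.48,0.16,0,0,0,0,0],[0.71,0.26,0,0,0,0,0],[0.94,0.36,0,0,0,0,0]]]'

```text
time_s: 8.28
position: [460.6, 78.2, 154.0]
tool_rot: [0.773, 0.56, 0.242, -0.176]
contact_force: [-1.1, -7.8, -4.7]
grip_width: 0.339
```

```bash
python3 -c "
from h import *
rep();plan(5.15,5.75,6,hold=0)
"
```

```text
t 8.28 loc x,u,h [-45.6  21.7  50.1] r 50.5 phi -1.126 5.157 F x,u,h [ 1.4 -9.   0.6] tan -7.6 rad -5.2 grip 0.339 M [-2.25  0.6  -0.03] roterr [ 0.09  0.18 -0.13]
[0.44, 0.23, 0, 0, 0, 0, 0], [0.86, 0.51, 0, 0, 0, 0, 0], [1.24, 0.83, 0, 0, 0, 0, 0], [1.6, 1.18, 0, 0, 0, 0, 0], [1.91, 1.57, 0, 0, 0, 0, 0], [2.19, 1.99, 0, 0, 0, 0, 0],
```

step_arm --series '[[[0.22,0.13,0,0,0,0,0],[0.43,0.26,0,0,0,0,0]]]'

```text
time_s: 8.45
position: [463.9, 80.8, 156.5]
tool_rot: [0.773, 0.56, 0.242, -0.176]
contact_force: [-3.9, -7.4, 0.0]
grip_width: 0.336
```

```bash
python3 -c "
from h import *
rep()
"
```

```text
t 8.45 loc x,u,h [-43.2  26.   50. ] r 50.4 phi -1.029 5.255 F x,u,h [-1.4 -6.8  4.7] tan -6.5 rad -2.3 grip 0.336 M [-1.91  0.98  0.23] roterr [ 0.06  0.17 -0.13]
```

step_arm --series '[[[0.2,0.14,0,0,0,0,0],[0.42,0.28,0,0,0,0,0]]]'

```text
time_s: 8.62
position: [467.5, 83.3, 158.9]
tool_rot: [0.773, 0.56, 0.242, -0.176]
contact_force: [-4.4, -7.3, -1.2]
grip_width: 0.337
```

```bash
python3 -c "
from h import *
rep()
"
```

```text
t 8.62 loc x,u,h [-40.5  30.2  50. ] r 50.5 phi -0.93 5.353 F x,u,h [-2.  -7.5  3.8] tan -7.2 rad -2.9 grip 0.337 M [-1.94  0.93  0.2 ] roterr [ 0.05  0.17 -0.13]
```

step_arm --series '[[[0.18,0.17,0,0,0,0,0],[0.37,0.33,0,0,0,0,0]]]'

```text
time_s: 8.78
position: [471.5, 85.3, 161.0]
tool_rot: [0.773, 0.56, 0.242, -0.176]
contact_force: [-6.7, -7.6, 1.9]
grip_width: 0.333
```

```bash
python3 -c "
from h import *
rep()
"
```

```text
t 8.78 loc x,u,h [-37.4  34.   50. ] r 50.5 phi -0.833 5.45 F x,u,h [-4.  -6.6  6.9] tan -7.5 rad -1.4 grip 0.333 M [-1.6   1.22  0.42] roterr [ 0.02  0.17 -0.12]
```

step_arm --series '[[[0.17,0.18,0,0,0,0,0],[0.35,0.36,0,0,0,0,0]]]'

```text
time_s: 8.95
position: [475.7, 86.9, 163.0]
tool_rot: [0.773, 0.56, 0.242, -0.176]
contact_force: [-6.1, -7.2, 3.7]
grip_width: 0.334
```

```bash
python3 -c "
from h import *
rep()
im,d=bot.camera('top');cv2.imwrite('pics/top6.png',im[:,:,::-1]);cv2.imwrite('pics/top6c.png',cv2.resize(im[160:230,255:335,::-1],None,fx=7,fy=7,interpolation=cv2.INTER_CUBIC))
"
```

```text
t 8.95 loc x,u,h [-33.9  37.5  50. ] r 50.6 phi -0.734 5.549 F x,u,h [-3.5 -5.1  8. ] tan -6.0 rad -1.4 grip 0.334 M [-1.44  1.31  0.52] roterr [ 0.01  0.16 -0.12]
```

View pics/top6c.png

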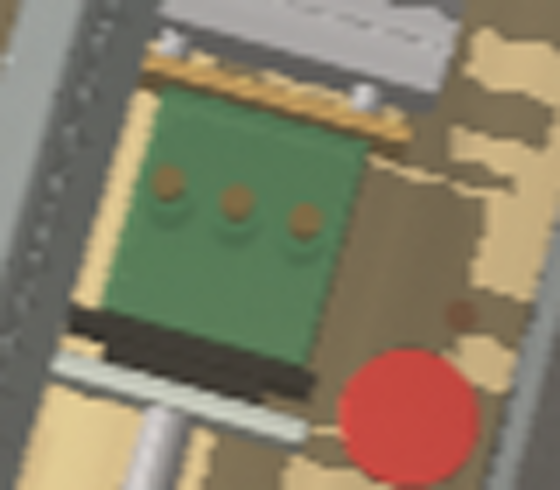

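step_arm --series '[[[0.15,0.2,0,0,0,0,0],[0.31,0.39,0,0,0,0,0]]]'

```text
time_s: 9.17
position: [480.1, 88.3, 164.8]
tool_rot: [0.772, 0.56, 0.242, -0.176]
contact_force: [-7.7, -7.2, 4.3]
grip_width: 0.333
```

```bash
python3 -c "
from h import *
rep()
"
```

```text
t 9.17 loc x,u,h [-30.1  40.7  49.9] r 50.6 phi -0.637 5.647 F x,u,h [-5.1 -5.2  8.8] tan -7.2 rad -1.1 grip 0.333 M [-1.4   1.37  0.58] roterr [-0.01  0.16 -0.11]
```

step_arm --series '[[[0.13,0.21,0,0,0,0,0],[0.27,0.42,0,0,0,0,0]]]'

```text
time_s: 9.33
position: [484.8, 89.1, 166.4]
tool_rot: [0.772, 0.56, 0.242, -0.176]
contact_force: [-7.4, -6.6, 4.7]
grip_width: 0.34
```

```bash
python3 -c "
from h import *
rep()
"
```

```text
t 9.33 loc x,u,h [-25.9  43.5  49.9] r 50.6 phi -0.537 5.746 F x,u,h [-5.  -4.3  8.8] tan -6.5 rad -1.2 grip 0.34 M [-1.12  1.4   0.67] roterr [-0.02  0.15 -0.11]
```

step_arm --series '[[[0.11,0.22,0,0,0,0,0],[0.22,0.45,0,0,0,0,0]]]'

```text
time_s: 9.5
position: [489.6, 89.6, 167.7]
tool_rot: [0.772, 0.56, 0.242, -0.176]
contact_force: [-7.9, -5.8, 6.0]
grip_width: 0.337
```

```bash
python3 -c "
from h import *
rep()
"
```

```text
t 9.5 loc x,u,h [-21.4  45.8  49.9] r 50.6 phi -0.437 5.846 F x,u,h [-5.8 -3.1  9.5] tan -6.5 rad -0.4 grip 0.337 M [-0.75  1.44  0.78] roterr [-0.02  0.14 -0.1 ]
```

step_arm --series '[[[0.09,0.23,0,0,0,0,0],[0.18,0.47,0,0,0,0,0]]]'

```text
time_s: 9.67
position: [494.6, 89.7, 168.8]
tool_rot: [0.772, 0.56, 0.242, -0.176]
contact_force: [-9.1, -4.7, 7.6]
grip_width: 0.337
```

```bash
python3 -c "
from h import *
rep()
"
```

```text
t 9.67 loc x,u,h [-16.8  47.7  49.9] r 50.6 phi -0.338 5.945 F x,u,h [-7.2 -1.6 10.4] tan -7.3 rad 0.8 grip 0.337 M [-0.6   1.4   0.75] roterr [-0.03  0.14 -0.09]
```

step_arm --series '[[[0.07,0.24,0,0,0,0,0],[0.14,0.48,0,0,0,0,0]]]'

```text
time_s: 9.83
position: [499.5, 89.3, 169.6]
tool_rot: [0.772, 0.56, 0.242, -0.177]
contact_force: [-8.5, -4.9, 6.9]
grip_width: 0.334
```

```bash
python3 -c "
from h import *
rep()
"
```

```text
t 9.83 loc x,u,h [-12.   49.2  49.8] r 50.6 phi -0.239 6.044 F x,u,h [-6.6 -2.   9.9] tan -6.9 rad -0.4 grip 0.334 M [-0.66  1.42  0.74] roterr [-0.03  0.13 -0.09]
```

step_arm --series '[[[0.04,0.25,0,0,0,0,0],[0.08,0.49,0,0,0,0,0]]]'

```text
time_s: 10.0
position: [504.3, 88.5, 170.1]
tool_rot: [0.772, 0.56, 0.242, -0.177]
contact_force: [-8.9, -4.0, 8.4]
grip_width: 0.332
```

```bash
python3 -c "
from h import *
rep()
im,d=bot.camera('top');cv2.imwrite('pics/top7.png',im[:,:,::-1]);cv2.imwrite('pics/top7c.png',cv2.resize(im[160:230,255:335,::-1],None,fx=7,fy=7,interpolation=cv2.INTER_CUBIC))
"
```

```text
t 10.0 loc x,u,h [-7.2 50.1 49.8] r 50.6 phi -0.142 6.141 F x,u,h [-7.2 -0.5 10.6] tan -7.2 rad 0.5 grip 0.332 M [-0.32  1.5   0.92] roterr [-0.05  0.13 -0.08]
```

View pics/top7c.png

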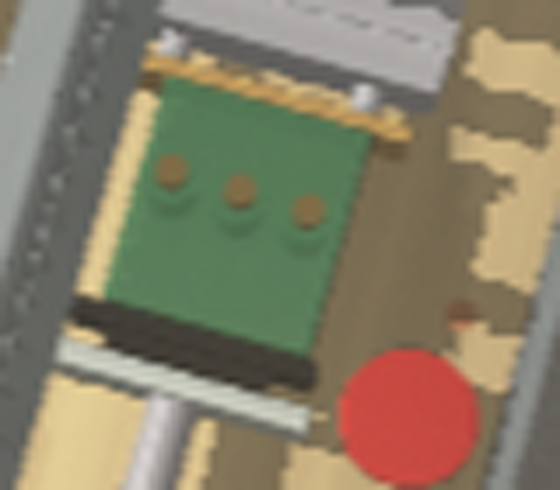

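step_arm --series '[[[0.03,0.25,0,0,0,0,0],[0.05,0.5,0,0,0,0,0]]]'

```text
time_s: 10.22
position: [509.0, 87.4, 170.3]
tool_rot: [0.772, 0.56, 0.242, -0.177]
contact_force: [-10.8, -3.2, 8.3]
grip_width: 0.334
```

```bash
python3 -c "
from h import *
rep()
e=lambda u,v:(255+u/7-.5,160+v/7-.5)
for u,v,z in[(165,78,58),(372,133,58),(148,72,55),(408,140,55),(80,300,54),(314,368,54)]:print(toc(dep('top',*e(u,v),z=z)).round(1))
"
```

```text
t 10.22 loc x,u,h [-2.4 50.5 49.8] r 50.6 phi -0.047 6.237 F x,u,h [-9.3 -0.5 10.5] tan -9.3 rad -0.0 grip 0.334 M [-0.2   1.79  1.07] roterr [-0.07  0.13 -0.08]
[[129.  -18.4  58. ]]
[[130.5 -81.5  58. ]]
[[129.9 -12.9  55. ]]
[[132.1 -92.3  55. ]]
[[ 59.  -13.3  54. ]]
[[ 59.3 -84.7  54. ]]
```

step_arm --series '[[[0.01,0.25,0,0,0,0,0],[0.01,0.25,0,0,0,0,0]]]'

```text
time_s: 10.38
position: [511.7, 86.5, 170.4]
tool_rot: [0.772, 0.56, 0.242, -0.177]
contact_force: [-7.5, -3.8, 7.6]
grip_width: 0.335
```

```bash
python3 -c "
from h import *
rep()
"
```

```text
t 10.38 loc x,u,h [ 0.5 50.6 49.8] r 50.6 phi 0.009 0.009 F x,u,h [-5.9 -0.5  9.6] tan -5.9 rad -0.6 grip 0.335 M [-0.46  1.23  0.71] roterr [-0.05  0.13 -0.09]
```

step_arm --series '[[[-0.01,0.25,0,0,0,0,0],[-0.03,0.5,0,0,0,0,0]]]'

```text
time_s: 10.55
position: [515.8, 85.0, 170.2]
tool_rot: [0.772, 0.56, 0.242, -0.177]
contact_force: [-12.3, -2.8, 10.3]
grip_width: 0.336
```

```bash
python3 -c "
from h import *
rep()
"
```

```text
t 10.55 loc x,u,h [ 4.9 50.3 49.8] r 50.6 phi 0.097 0.097 F x,u,h [-10.8   0.6  12.2] tan -10.8 rad -0.5 grip 0.336 M [-0.06  2.07  1.29] roterr [-0.1   0.13 -0.08]
```

step_arm --series '[[[-0.03,0.25,0,0,0,0,0]]]'

```text
time_s: 10.63
position: [518.1, 84.1, 170.0]
tool_rot: [0.772, 0.56, 0.242, -0.177]
contact_force: [-12.9, -2.7, 10.2]
grip_width: 0.335
```

```bash
python3 -c "
from h import *
rep()
im,d=bot.camera('top');cv2.imwrite('pics/top8.png',im[:,:,::-1]);cv2.imwrite('pics/top8c.png',cv2.resize(im[160:230,255:335,::-1],None,fx=7,fy=7,interpolation=cv2.INTER_CUBIC))
a=cv2.imread('pics/top7.png')[160:230,255:335].astype(int);b=im[160:230,255:335,::-1].astype(int)
rep()
"
```

```text
t 10.63 loc x,u,h [ 7.3 50.1 49.7] r 50.6 phi 0.145 0.145 F x,u,h [-11.4   0.5  12.1] tan -11.4 rad -1.1 grip 0.335 M [-0.01  2.05  1.32] roterr [-0.11  0.12 -0.08]
t 10.68 loc x,u,h [ 7.7 50.  49.8] r 50.6 phi 0.153 0.153 F x,u,h [-9.3  0.2 10.8] tan -9.2 rad -1.3 grip 0.335 M [0.03 1.72 1.15] roterr [-0.1   0.12 -0.09]
```

View pics/top8c.png

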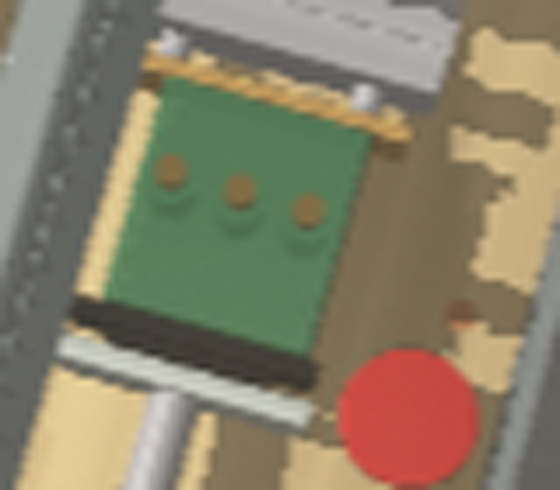

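step_arm --series '[[[0,0,0,0,0,0,0.6],[0,0,0,0,0,0,1],[0,0,0,0,0,0,1],[0,0,0,0,0,0,1],[0,0,0,0,0,0,1],[0,0,0,0,0,0,1],[0,0,0,0,0,0,1]]]'

```text
time_s: 11.27
position: [519.3, 83.8, 170.2]
tool_rot: [0.772, 0.56, 0.243, -0.176]
contact_force: [-1.1, -0.4, -0.4]
grip_width: 1.002
```

```bash
python3 -c "
from h import *
rep()
a=cv2.cvtColor(cv2.imread('pics/top7.png'),6).astype(np.float32);b=cv2.cvtColor(cv2.imread('pics/top8.png'),6).astype(np.float32)
for n,(u,v,w_,h_) in dict(holder=(272,172,34,30),bar=(258,206,46,18),bg=(300,180,35,60),cap=(185,210,40,40)).items():
    s=np.s_[v:v+h_,u:u+w_];print(n,cv2.phaseCorrelate(a[s].copy(),b[s].copy(),cv2.createHanningWindow((w_,h_),cv2.CV_32F)))
im,d=bot.camera('top');cv2.imwrite('pics/top9.png',im[:,:,::-1]);cv2.imwrite('pics/top9c.png',cv2.resize(im[130:330,180:360,::-1],None,fx=3,fy=3,interpolation=cv2.INTER_CUBIC))
"
```

```text
t 11.27 loc x,u,h [ 8.5 50.3 49.8] r 51.0 phi 0.168 0.168 F x,u,h [-0.9 -0.8  0.1] tan -0.8 rad -0.9 grip 1.002 M [-0.58  0.18  0.04] roterr [ 0.05  0.11 -0.08]
holder ((-0.15956993170923894, 0.006813709449369654), 1.0065621816449695)
bar ((0.3724779368973756, -0.8604262798382845), 0.8981000825210854)
bg ((0.03481713195142078, 0.020394089869817833), 0.9927673868559025)
cap ((-0.03381973509648972, -0.03937668193061228), 0.9580936044454574)
```

View pics/top9c.png

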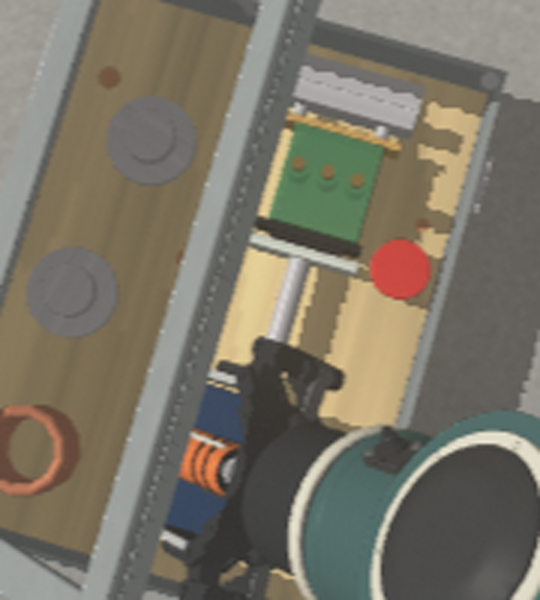

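step_arm --series '[[[0,0,-0.6,0,0,0,1],[0,0,-1.6,0,0,0,1],[0,0,-2.8,0,0,0,1],[0,0,-4.2,0,0,0,1],[0,0,-5.7,0,0,0,1],[0,0,-7.2,0,0,0,1],[0,0,-8.7,0,0,0,1],[0,0,-10.2,0,0,0,1],[0,0,-12,0,0,0,1],[0,0,-14,0,0,0,1],[0,0,-16,0,0,0,1],[0,0,-18,0,0,0,1]]]'

```text
time_s: 12.32
position: [486.8, -14.6, 319.0]
tool_rot: [0.772, 0.56, 0.243, -0.176]
contact_force: [0.0, -0.1, -0.9]
grip_width: 0.997
```

step_arm --series '[[[-1,0,-1,0,0,0,1],[-2,0,-2,0,0,0,1],[-4,0,-2,0,0,0,1],[-6,0,-2,0,0,0,1],[-7,0,-2,0,0,0,1],[-7,0,-2,0,0,0,1],[-7,0,-2,0,0,0,1]]]'

```text
time_s: 12.9
position: [465.9, -79.3, 294.1]
tool_rot: [0.772, 0.56, 0.243, -0.177]
contact_force: [0.5, 0.5, 0.7]
grip_width: 0.998
```

```bash
python3 -c "
from h import *
rep()
a=cv2.cvtColor(cv2.imread('pics/top8.png'),6).astype(np.float32)
im,d=bot.camera('top');cv2.imwrite('pics/top10.png',im[:,:,::-1]);cv2.imwrite('pics/top10c.png',cv2.resize(im[130:330,150:360,::-1],None,fx=2.8,fy=2.8,interpolation=cv2.INTER_CUBIC))
b=cv2.cvtColor(im,7).astype(np.float32)
for n,(u,v,w_,h_) in dict(holder=(272,172,34,30),bar=(258,206,46,18),cap=(185,210,40,40)).items():
    s=np.s_[v:v+h_,u:u+w_];print(n,cv2.phaseCorrelate(a[s].copy(),b[s].copy(),cv2.createHanningWindow((w_,h_),cv2.CV_32F)))
im,d=bot.camera('scene');cv2.imwrite('pics/scene10c.png',cv2.resize(im[60:310,200:420,::-1],None,fx=2.4,fy=2.4,interpolation=cv2.INTER_CUBIC))
"
```

```text
t 12.9 loc x,u,h [  8.1 -19.3 249.7] r 20.9 phi 2.742 2.742 F x,u,h [0.3 0.9 0.2] tan -0.6 rad -0.7 grip 0.998 M [-0.55  0.15 -0.03] roterr [ 0.    0.07 -0.13]
holder ((-0.013318362232553227, -0.009808655632760122), 0.9980348670924152)
bar ((-0.07963402281582077, 0.11481798687570155), 0.9829979348513815)
cap ((0.007597967807473793, -0.0022872290021744845), 0.8949867138266563)
```

View pics/top10c.png

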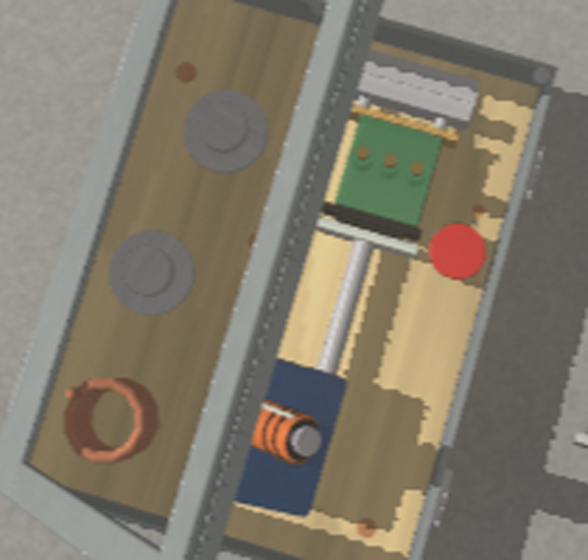

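View pics/scene10c.png

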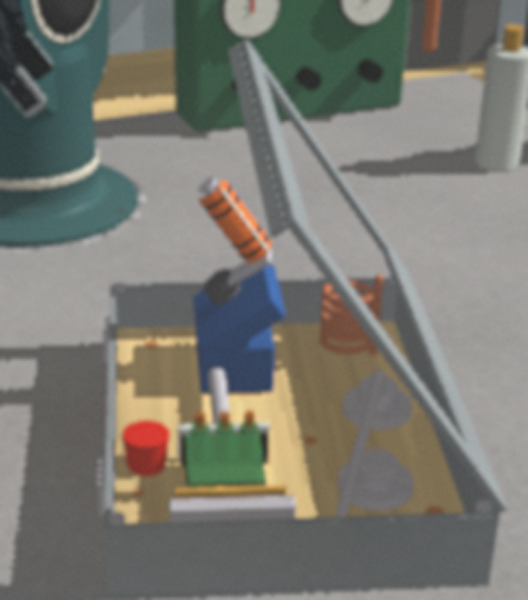

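```bash
python3 -c "
from h import *
for ph in(0,.15,.3):print(ph,((proj('top',tow(pin(ph,110)))-[150,130]+.5)*2.8).round(0))
bot.close_job()"
```

```text
0 [[304. 455.]]
0.15 [[309. 443.]]
0.3 [[314. 432.]]
the job is handed in; nothing more can be done
```

I pinched the orange sleeve along the crank axis with the jaws along the case's x. I then wound the crank clockwise about 5.7 rad by that sleeve only. Once the crank went stiff I let go, backed off along the axis and handed the job in at about 13 s.

**Grip on the holder:** While turning freely, the force across the sleeve read about 7 N. It then rose to 9.3, 10.8 and 11.4 N over the last 0.3 rad. That puts the clamping at about 35–40 N, estimated from the force and angle rather than measured directly.

**Last pictures:**
- Over those last 0.3 rad the holder stayed still against the brass stop while the bar kept moving.
- After release the crank stood within a few hundredths of a radian of where I left it, read from the washer on top of the sleeve.
- The bar may have eased back about 0.2 mm (about 5 N), which is close to the limit of what the picture can show.
- The lid, coil, caps and bung look undisturbed.
- The robot was touching nothing.

**Readings that disagreed:**
- Two readings with the arm held still were lower than the moving ones (5.9 and 9.2 N). I put this down to crank friction relaxing.
- My camera estimate of the case pose was 1–2 mm off the crank circle I felt, and I corrected for that while turning.

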